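Load the last capacitor and shut the capacitor case

TASK

Take the capacitor out of the sloping wooden rest and stand it upright in the empty well of the open case, all the way down. Then shut the case: swing the lid over by its tab, line it up sideways with the lower half so that its pins find their pockets, and press it fully home until the catch snaps. Leave the other things on the bench where they are.

Things in the scene. Friction and masses are not known exactly. Their poses are not given: they have to be found in the camera images.
- case: lower half of the hinged case, grey plastic, fixed, 90 (x) x 194 (y) x 48 mm high, walls 3 mm; origin at the centre of its underside; hinge along y on the +x rim (x 45, z 48 mm), front at -x. Inside, a black insert (top at z 38 mm) has three square wells 41 mm wide, 30 mm deep, floors at z 8 mm, at x 0, y -64, 0 and 64 mm; two hold a capacitor, one is empty (it varies)
- pad: thin paper disc, 32 mm across, on the floor of the empty well; origin at its centre, on the well floor
- catch_at (a point): above the sprung catch in the middle of the case's inner front wall, at rim height (48 mm); it holds the lid once pressed past it, which takes about 8 to 16 N at the lid's front edge. On the same inner front wall, 68 mm to either side, are pockets 13 mm wide for the lid's two pins
- lid (a joint): lid angle: 0 = shut, edge to edge with the lower half; grows as it opens (to 2.05 rad). Grey shell 90 x 194 x 44 mm high, walls 3 mm, stiff hinge that stays where it is left. Too far to one side, its two 16 mm pins land beside the pockets and it stops at about 0.2 rad; at about 0.15 rad it meets the catch
- lid_slide (a joint): sideways shift of the lid along the hinge, m, along the case's +y; 0 = ends flush with the lower half; the hinge has 14 mm of stiff end play each way (about 2 N); the pins enter within about 3 mm of 0
- lid_tab (a point): grip point on the lid's pull tab: the tab is a plate 24 mm wide (along y), 8 mm thick, standing 32 mm out of the middle of the lid's front wall; this point is 26 mm out from that wall, halfway across the width and thickness. When shut it lies 116 mm in front of the hinge line and 10 mm above it (58 mm above the bench)
- lid_press (a point): point on the outer top face of the lid, 70 mm from the hinge, mid-length; when shut 92 mm above the bench, the face level
- rest: sloping wooden rest, fixed to the bench, about 110 x 70 mm, 75 mm high; origin at the centre of its underside; its well leans 27 degrees (0.47 rad) from vertical towards the rest's -x and is 34 mm deep, 38 mm across
- cap_new: the capacitor to load, a cylinder 34 mm in diameter and 76 mm long, 110 g, standing in the rest's leaning well with its upper 42 mm out; origin at the centre of its underside, z along its axis to the terminal end
- cap_a: a like capacitor already upright in one of the wells; origin at the centre of its underside
- cap_b: a like capacitor already upright in another well; origin at the centre of its underside
- tape: bystander: roll of tape lying flat, 90 mm across, 24 mm high; origin under its centre
- meter: bystander: hand multimeter lying flat, 150 x 75 x 38 mm; origin under its centre
- driver: bystander: screwdriver lying flat, 180 mm long

How it is judged:
By the outcome, as a careful person would: the job done as asked, in the order asked, and still so for the second after the job is handed in, with the robot touching nothing.
It also fails if it takes over 54 s, if anything falls off the work surface, if the arm or the gripper's body presses on something with over 40 N, if the wrist force passes 120 N, or if a joint passes its speed limit or range.

ROBOT

A 6-joint arm with a two-finger parallel gripper is mounted at the origin on the work surface. World frame = base frame: x ahead of the robot, y to its left, z up, the work surface at z = 0. Lengths are in m, angles in degrees, forces in N, time in s.
With the tool pointing down it reaches from about 0.375 to 0.9 m from the base axis. Payload 3.1 kg.
Tool frame: the origin (TCP) lies on the centre line of the jaws, within the pads' length; the fingertips stand 19 mm ahead of it and the grasp point (between the pads) is the TCP (tips_ahead is the distance from the TCP to the fingertips, in m); z points along the fingers, y is the line along which they close (so a half turn about z gives the same grasp; the last joint's range is limited). The gripper opens to 87 mm and grips with 3 to 60 N. Pads are 19 mm wide; open, the fingers measure 117 mm over their backs; the gripper's body (75 mm by 190 mm) begins 51 mm behind the grasp point.
Start: joints at [53.543, 30.224, 82.088, -0, 67.689, -10.227], TCP at [0.276, 0.561, 0.242] pointing down, gripper open.
Joint ranges: [-176.69, 176.69], [-43.24, 126.21], [12.49, 139.97], [-82, 262], [0, 151.66], [-163.58, 163.58]. Speed limits (degrees/s): [159.86, 159.86, 180, 180, 180, 180].

INTERFACE

Orientations are given as a 3x3 rotation matrix whose columns are the frame's x, y, z axes.
In Python, from rig import read_state, capture, hand_in, trace, landmark_of, tips_ahead gives the robot as it stands.
- The arm moves only by the shell command python3 -m jog 'ROWS'. ROWS is JSON, a list of rows, each an object of numbers: "tx", "ty", "tz": the shift along the tool's x, y, z in cm; "roll": the turn about the tool's z in rad; "jaw": the opening, from 0 (shut) to 1 (fully open). A call has 1 to 8 rows; each row shifts and turns the commanded pose from where the row before left it, along the tool's axes as they then stand; what a row does not reach is not made up. A row lasts 1/10 s, in which the tool goes at most 50 mm and 8.59 degrees, less where a joint would pass 70% of its speed; a pose out of reach is approached as far as the arm can. A call with a gripper value outside its range is refused whole. The fingers move at their own pace and stop on an object; the grip force is fixed at half the most. Time passes only in rows, so rows that do not move let the fingers close. It gives the time, the measured TCP pose, the force, the opening and the grip force at its end, in the units of the state.
- read_state(): the state, without advancing time (a new reading comes with each control period).
- capture(name): name is "side" or "top" or "wrist"; returns a dict with "img" (400x640x3 uint8, red, green, blue), "vertical_fov" (degrees; the focal length in pixels is half the picture's height over the tangent of half this angle, whatever the lens; pixels are square), "cx", "cy" (the principal point, pixels), "cam_to_world" (4x4, takes a point from camera to world coordinates); the wrist camera has in their place "tool_from_camera" (4x4, takes a point from camera to tool coordinates, whose origin is the TCP and whose axes are the flange's). Camera axes: x right, y up, looking along -z (the intrinsics and any distortion apply to the point x, -y, -z); pixel columns grow to the right and rows downward; lengths in m; the calibration is good to about 2 mm. A picture is of the moment at which its call begins: read the wrist's pose just before it. There is no depth.
- hand_in(): hands the job in; it is judged then, once.
Trained networks look in the newest picture that a camera, given by its name, has taken for a name from the list of things; names that differ only in an ending like _2 or _b are one class to them, and where a whole thing is asked for, a point or a joint stands for the part that bears it (a point fixed in the world has none). Each returns a list of dicts, best first, with "p" (0 to 1); they miss things now and then, are a little off and sometimes report something else, mostly with a low value. They report only what shows in the picture. A call takes as long as a camera call.
- trace(camera, thing): "pixels" (400x640 bool, what is visible of it) and "bbox" ([left, top, width, height] in pixels, round what is visible of it).
- landmark_of(camera, thing): "point" ([row, column] in pixels: a listed point, or the origin of a listed thing).
The state is a dict: "time_s": time; "joint_positions": joint angles; "qvel": joint speeds; "tau": joint torques, N m; "position": TCP position; "tcp_rot": TCP orientation; "force": force on the tool from outside, world axes, zero at the start; "moment": the same for the moment, N m; "opening": opening from 0.0 (shut) to 1.0 (fully open); "grasp_force": force on a finger pad.
Only numpy, scipy, OpenCV 4.12 (cv2) and the standard library are available. Lean on these libraries where they do the work, as an engineer would, in place of code of your own. Each camera call takes 0.05 s, during which the arm holds its last target. There are 200 camera calls.

## Working session

There is one attempt and no reset: what is moved stays moved. The work goes in short steps, Python scripts to look and compute and a shell command to move; the robot and the scene stay as the last step left them, time stands still between calls to the robot, and variables do not carry over. Pictures are saved under pics/ and viewed, at most 10 in all, crops included, and the job is handed in when it is done.

```bash
mkdir -p pics; ls
python3 - <<'E'
from rig import *
import cv2,numpy as np
s=read_state();print({k:np.round(v,3).tolist() for k,v in s.items()}, tips_ahead if not callable(tips_ahead) else tips_ahead())
for c in("top","side"):
    d=capture(c);cv2.imwrite(f"pics/{c}0.png",d["img"][:,:,::-1])
    print(c,d["vertical_fov"],d["cx"],d["cy"],np.round(d["cam_to_world"],4).tolist(),[k for k in d])
    for t in("case","pad","lid_tab","lid_press","rest","cap_new","cap_a","cap_b","catch_at","tape","meter","driver"):
        print(t,[(np.round(l["point"],1).tolist(),round(l["p"],2)) for l in landmark_of(c,t)][:3])
E
```

```text
pics
{'time_s': 0.0, 'joint_positions': [53.542, 30.278, 82.154, 0.001, 67.687, -10.229], 'qvel': [0.054, -0.109, 0.077, 0.04, 0.007, 0.057], 'tau': [0.001, -44.004, -17.659, 0.063, 0.058, -0.0], 'position': [0.276, 0.56, 0.241], 'tcp_rot': [[-0.897, 0.442, -0.001], [0.442, 0.897, -0.002], [0.0, -0.002, -1.0]], 'force': [0.06, 0.085, 0.891], 'moment': [-0.001, 0.02, 0.027], 'grasp_force': 0.0, 'opening': 0.996} 0.019
top 52.992044388179124 316.830126891192 200.60424670198796 [[0.0193, 0.9834, -0.1806, 0.3789], [-0.9996, 0.0229, 0.0176, 0.0178], [0.0215, 0.1802, 0.9834, 1.085], [0.0, 0.0, 0.0, 1.0]] ['img', 'vertical_fov', 'cx', 'cy', 'cam_to_world']
case [([214.5, 356.1], 0.56)]
pad [([212.5, 330.8], 0.44)]
lid_tab [([170.6, 368.0], 0.58), ([213.6, 358.3], 0.21)]
lid_press [([168.5, 361.3], 0.64)]
rest [([238.3, 223.3], 0.95)]
cap_new [([241.4, 218.6], 0.54)]
cap_a [([214.1, 356.7], 0.69), ([210.1, 380.0], 0.46)]
cap_b [([214.1, 356.7], 0.69), ([210.1, 380.0], 0.46)]
catch_at [([224.8, 360.0], 0.79), ([213.2, 383.2], 0.48)]
tape [([152.8, 241.6], 0.77)]
meter [([247.5, 449.1], 0.63)]
driver [([197.3, 173.0], 0.88)]
side 42.88270550882115 322.41311818340637 204.43935212651678 [[0.995, 0.0792, -0.0613, 0.5165], [-0.1, 0.7526, -0.6508, -0.8581], [-0.0054, 0.6536, 0.7568, 1.072], [0.0, 0.0, 0.0, 1.0]] ['img', 'vertical_fov', 'cx', 'cy', 'cam_to_world']
case [([258.2, 304.1], 0.7)]
pad [([235.9, 298.6], 0.38)]
lid_tab [([219.3, 337.6], 0.58), ([233.0, 303.6], 0.24)]
lid_press [([232.8, 349.0], 0.92), ([256.7, 303.4], 0.62)]
rest [([164.7, 270.1], 0.74)]
cap_new [([157.2, 266.7], 0.77)]
cap_a [([257.3, 304.5], 0.82)]
cap_b [([257.3, 304.5], 0.82)]
catch_at [([248.6, 294.3], 0.58)]
tape [([168.4, 353.8], 0.85), ([163.5, 270.7], 0.5), ([220.3, 338.3], 0.28)]
meter [([355.7, 276.2], 0.96)]
driver [([128.6, 304.4], 0.67)]
```

Run:
```python
import cv2
a=cv2.imread("pics/top0.png");cv2.imwrite("pics/top0c.png",cv2.resize(a[120:300,150:480],(792,432),interpolation=cv2.INTER_CUBIC))
a=cv2.imread("pics/side0.png");cv2.imwrite("pics/side0c.png",cv2.resize(a[90:310,200:420],(600,600),interpolation=cv2.INTER_CUBIC))
```

```text
(no output)
```

View pics/top0c.png

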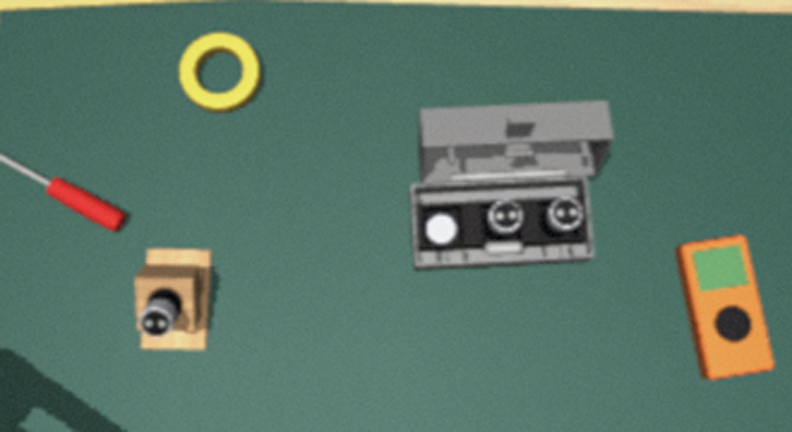

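View pics/side0c.png

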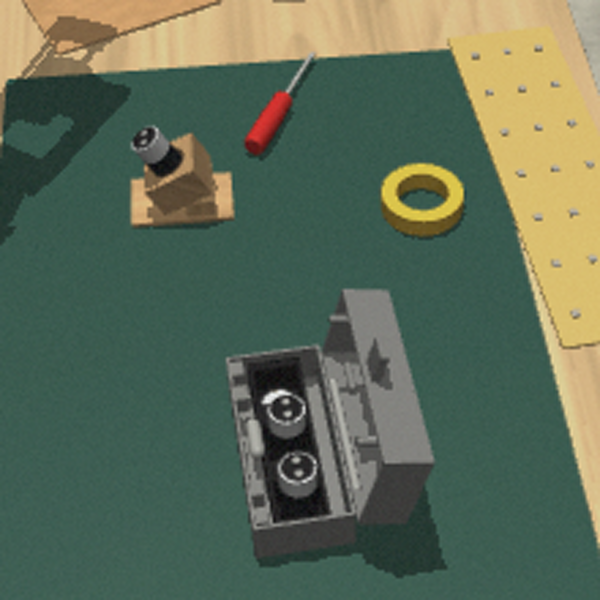

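Top view: the case's front faces the robot, the pad and empty well are at crop (440,228), which is the case's +y side. The capacitor leans out of the rest towards the robot at crop (155,322), and the lid is open past vertical. The side view agrees. Next I triangulate a rough position for each thing.

```bash
cat > h.py <<'E'
from rig import *
import numpy as np, cv2
def cam(c,save=None):
    s=read_state();d=capture(c)
    if c=="wrist":
        T=np.eye(4);T[:3,:3]=s["tcp_rot"];T[:3,3]=s["position"];M=T@np.array(d["tool_from_camera"])
    else: M=np.array(d["cam_to_world"])
    f=200/np.tan(np.radians(d["vertical_fov"])/2)
    if save: cv2.imwrite(save,d["img"][:,:,::-1])
    return dict(M=M,f=f,cx=d["cx"],cy=d["cy"],img=d["img"])
def ray(C,rc):
    v=np.array([(rc[1]-C["cx"])/C["f"],-(rc[0]-C["cy"])/C["f"],-1]);return C["M"][:3,3],C["M"][:3,:3]@v
def onz(C,rc,z):
    o,v=ray(C,rc);return o+v*(z-o[2])/v[2]
def proj(C,P):
    p=(np.atleast_2d(P)-C["M"][:3,3])@C["M"][:3,:3]
    return np.c_[C["cy"]-C["f"]*p[:,1]/-p[:,2],C["cx"]+C["f"]*p[:,0]/-p[:,2]]
def tri(obs):
    A=np.zeros((3,3));b=np.zeros(3)
    for C,rc in obs:
        o,v=ray(C,rc);v=v/np.linalg.norm(v);Q=np.eye(3)-np.outer(v,v);A+=Q;b+=Q@o
    return np.linalg.solve(A,b)
E
python3 - <<'E'
from h import *
T=cam("top");S=cam("side")
for n,a,b in [("case",(214.5,356.1),(258.2,304.1)),("pad",(212.5,330.8),(235.9,298.6)),("tab",(170.6,368),(219.3,337.6)),("press",(168.5,361.3),(232.8,349)),("rest",(238.3,223.3),(164.7,270.1)),("cap",(241.4,218.6),(157.2,266.7)),("catch",(224.8,360),(248.6,294.3)),("tape",(152.8,241.6),(168.4,353.8)),("meter",(247.5,449.1),(355.7,276.2))]:
    print(n,tri([(T,a),(S,b)]).round(3),onz(T,a,0).round(3),onz(S,b,0).round(3))
# cap top at top img crop(155,322)-> px
c=(120+322/2.4,150+155/2.4); d=(90+138/2.727,200+146/2.727)
print("captop",tri([(T,c),(S,d)]))
d=capture("wrist");print(d["vertical_fov"],d["cx"],d["cy"],np.round(d["tool_from_camera"],3).tolist())
E
```

```text
case [ 0.54  -0.11  -0.001] [ 0.542 -0.11   0.   ] [ 0.539 -0.112  0.   ]
pad [ 0.537 -0.041  0.006] [ 0.546 -0.041  0.   ] [ 0.53  -0.039  0.   ]
tab [ 0.623 -0.12   0.158] [ 0.667 -0.143  0.   ] [0.639 0.006 0.   ]
press [ 0.649 -0.112  0.091] [ 0.672 -0.124  0.   ] [ 0.663 -0.043  0.   ]
rest [ 0.467  0.25  -0.013] [0.469 0.248 0.   ] [0.464 0.236 0.   ]
cap [0.457 0.257 0.013] [0.461 0.26  0.   ] [0.454 0.269 0.   ]
catch [ 0.512 -0.114  0.047] [ 0.514 -0.121  0.   ] [ 0.516 -0.079  0.   ]
tape [ 0.715  0.215 -0.021] [0.709 0.212 0.   ] [0.71  0.194 0.   ]
meter [ 0.457 -0.364 -0.004] [ 0.457 -0.363  0.   ] [ 0.457 -0.366  0.   ]
captop [0.42330365 0.24808719 0.08892769]
61.79150660601462 317.9900573497067 199.85810358928725 [[0.001, 0.963, 0.269, 0.073], [1.0, -0.001, -0.0, 0.0], [-0.0, 0.269, -0.963, -0.144], [0.0, 0.0, 0.0, 1.0]]
```

```bash
python3 -m jog '[{"roll":-0.145,"jaw":1},{"roll":-0.145},{"roll":-0.145},{"roll":-0.025}]'; python3 -m jog '[{"tx":-1.8,"ty":-3.9,"tz":-0.75},{"tx":-1.8,"ty":-3.9,"tz":-0.75},{"tx":-1.8,"ty":-3.9,"tz":-0.75},{"tx":-1.8,"ty":-3.9,"tz":-0.75},{"tx":-1.8,"ty":-3.9,"tz":-0.75},{"tx":-1.8,"ty":-3.9,"tz":-0.75},{"tx":-1.8,"ty":-3.9,"tz":-0.75},{"tx":-1.8,"ty":-3.9,"tz":-0.75}]';python3 -m jog '[{},{}]'
```

```text
$[0]: bad value
$[0]: bad value
$[0]: bad value
```

Run:
```python
from h import *
C=cam("wrist","pics/w1.png");s=read_state();print(s["position"],np.round(s["tcp_rot"],3).tolist())
for t in("cap_new","rest"):
    for l in landmark_of("wrist",t): print(t,np.round(l["point"],1),l["p"],onz(C,l["point"],0).round(4))
    for l in trace("wrist",t): print(t,l["bbox"],l["p"])
np.savez("w1.npz",**C)
```

```text
[0.2761612  0.56064138 0.24153188] [[-0.897, 0.442, -0.0], [0.442, 0.897, -0.0], [0.0, -0.0, -1.0]]
```

View pics/w1.png

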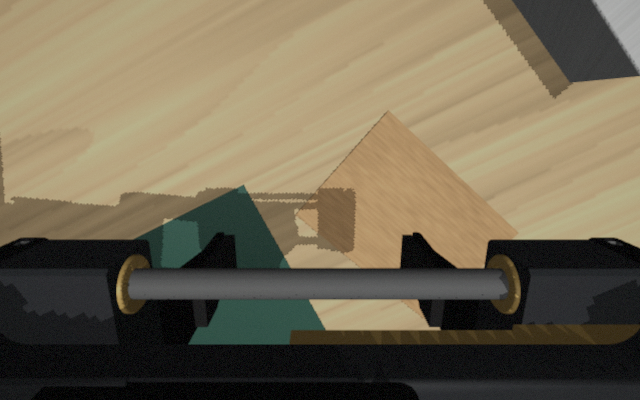

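All the rows were refused, probably because each one needs every key. This wrist view is still of the start pose, and the gripper hides everything below about row 240. I'll send full rows.

```bash
python3 -m jog '[{"tx":0,"ty":0,"tz":0,"roll":-0.145,"jaw":1},{"tx":0,"ty":0,"tz":0,"roll":-0.145,"jaw":1},{"tx":0,"ty":0,"tz":0,"roll":-0.145,"jaw":1},{"tx":0,"ty":0,"tz":0,"roll":-0.025,"jaw":1}]'
```

```text
time_s: 2.1
position: [0.2762, 0.5606, 0.2416]
tcp_rot: [[-1.0, -0.003, 0.0], [-0.003, 1.0, 0.0], [-0.0, 0.0, -1.0]]
force: [0.2, 0.0, -0.6]
opening: 1.002
grasp_force: 0.0
```

```bash
python3 -m jog '[{"tx":-1.3,"ty":-3.9,"tz":-0.75,"roll":0,"jaw":1},{"tx":-1.3,"ty":-3.9,"tz":-0.75,"roll":0,"jaw":1},{"tx":-1.3,"ty":-3.9,"tz":-0.75,"roll":0,"jaw":1},{"tx":-1.3,"ty":-3.9,"tz":-0.75,"roll":0,"jaw":1},{"tx":-1.3,"ty":-3.9,"tz":-0.75,"roll":0,"jaw":1},{"tx":-1.3,"ty":-3.9,"tz":-0.75,"roll":0,"jaw":1},{"tx":-1.3,"ty":-3.9,"tz":-0.75,"roll":0,"jaw":1},{"tx":-1.3,"ty":-3.7,"tz":-0.75,"roll":0,"jaw":1}]';python3 -m jog '[{"tx":0,"ty":0,"tz":0,"roll":0,"jaw":1},{"tx":0,"ty":0,"tz":0,"roll":0,"jaw":1}]'
python3 - <<'E'
from h import *
C=cam("wrist","pics/w2.png");s=read_state();print(s["position"],np.round(s["tcp_rot"],3).tolist())
for t in("cap_new","rest"):
    for l in landmark_of("wrist",t)[:2]: print(t,np.round(l["point"],1),l["p"],onz(C,l["point"],0).round(4))
np.savez("w2.npz",**C)
E
```

```text
time_s: 2.9
position: [0.3811, 0.2493, 0.3021]
tcp_rot: [[-1.0, 0.0, 0.001], [0.0, 1.0, 0.0], [-0.001, 0.0, -1.0]]
force: [0.5, -0.5, -0.5]
opening: 1.001
grasp_force: 0.0
time_s: 3.1
position: [0.3813, 0.2504, 0.3019]
tcp_rot: [[-1.0, 0.002, 0.001], [0.002, 1.0, 0.001], [-0.001, 0.001, -1.0]]
force: [-0.3, 0.8, 0.1]
opening: 0.998
grasp_force: 0.0
[0.38079895 0.25107119 0.30161549] [[-1.0, -0.0, -0.0], [-0.0, 1.0, 0.001], [0.0, 0.001, -1.0]]
cap_new [223.9 313.5] 0.57 [0.4682 0.2442 0.    ]
rest [218.3 313.9] 0.69 [0.4598 0.2448 0.    ]
```

View pics/w2.png

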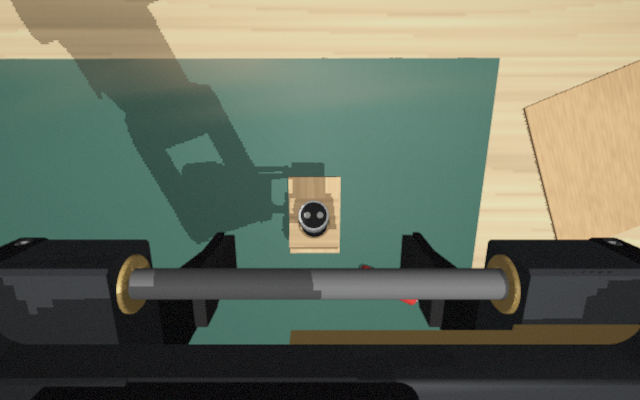

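The wrist view is mirrored, with up meaning towards the robot. The rest's base spans rows 176–253 and cols 289–340, almost square with the world axes, and the capacitor's terminal end is at (216,313). I triangulate it from the three views.

Run:
```python
from h import *
T=cam("top","pics/t3.png");S=cam("side","pics/s3.png");W=dict(np.load("w2.npz"))
for c in("top","side"):
    for t in ("cap_new","rest"):
        for l in landmark_of(c,t)[:2]: print(c,t,np.round(l["point"],1),round(l["p"],2))
obs=[(T,(254.2,214.6)),(S,(140.6,253.5)),(W,(216.5,313.5))]
P=tri(obs);print("top",P.round(4),[(proj(c,P)[0]-rc).round(1) for c,rc in obs])
for a,b in((0,2),(1,2)): print(tri([obs[a],obs[b]]).round(4))
u=np.array([-np.sin(.47),0,np.cos(.47)]);print("base if yaw0",(P-.076*u).round(4))
# rest base corners, wrist (z~0.0?)
for rc in((176.5,289),(176.5,340.5),(252,340.5),(252,289)): print(onz(W,rc,0.01).round(4))
v=[cv2.resize(im[y:y+60,x:x+80],(640,480),interpolation=cv2.INTER_CUBIC) for im,y,x in((T["img"],210,180),)]
a=cv2.resize(T["img"][215:275,195:255],(400,400),interpolation=2);b=cv2.resize(S["img"][125:185,235:295],(400,400),interpolation=2)
cv2.imwrite("pics/z3.png",np.hstack([a,b])[:,:,::-1])
```

```text
top cap_new [167.  363.7] 0.61
top cap_new [243.6 221. ] 0.54
top rest [238.1 224.6] 0.85
side cap_new [159.7 267.5] 0.55
side rest [165.6 268.6] 0.81
top [0.4242 0.246  0.0924] [array([-0.8,  0.5]), array([-0.4, -0. ]), array([-1.8,  0.4])]
[0.4223 0.2452 0.1029]
[0.4252 0.2452 0.0923]
base if yaw0 [0.4586 0.246  0.0247]
[0.3979 0.2122 0.01  ]
[0.398  0.2805 0.01  ]
[0.5068 0.2823 0.01  ]
[0.5066 0.2095 0.01  ]
```

View pics/z3.png

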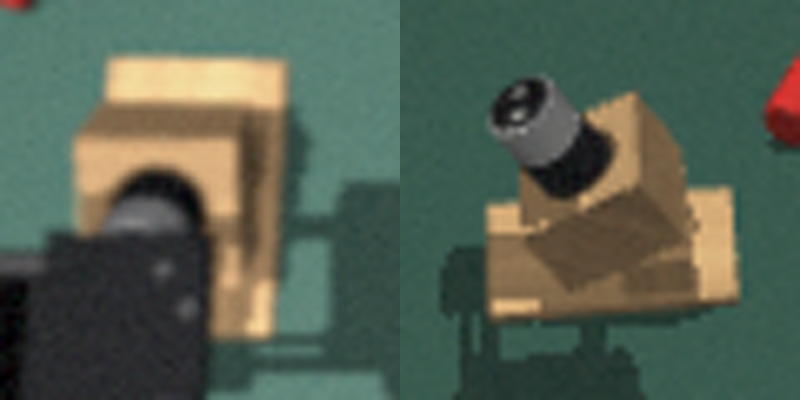

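The terminal end sits at about (0.424, 0.246, 0.095) and the rest's yaw is about 0, so the capacitor leans towards world -x. I'll grasp it with the jaws closing along y at about (0.430, 0.246, 0.083), then withdraw along its axis.

```bash
python3 -m jog '[{"tx":-1,"ty":-0.1,"tz":4,"roll":0,"jaw":1},{"tx":-1,"ty":-0.1,"tz":4,"roll":0,"jaw":1},{"tx":-1,"ty":-0.1,"tz":4,"roll":0,"jaw":1},{"tx":-1,"ty":-0.1,"tz":4,"roll":0,"jaw":1},{"tx":-0.9,"ty":-0.1,"tz":4,"roll":0,"jaw":1},{"tx":0,"ty":0,"tz":1,"roll":0,"jaw":1},{"tx":0,"ty":0,"tz":0.9,"roll":0,"jaw":1},{"tx":0,"ty":0,"tz":0,"roll":0,"jaw":1}]';python3 -m jog '[{"tx":0,"ty":0,"tz":0,"roll":0,"jaw":0.3},{"tx":0,"ty":0,"tz":0,"roll":0,"jaw":0.3},{"tx":0,"ty":0,"tz":0,"roll":0,"jaw":0.3},{"tx":0,"ty":0,"tz":0,"roll":0,"jaw":0.3},{"tx":0,"ty":0,"tz":0,"roll":0,"jaw":0.3},{"tx":0,"ty":0,"tz":0,"roll":0,"jaw":0.3}]'
```

```text
time_s: 4.35
position: [0.4294, 0.2461, 0.0826]
tcp_rot: [[-1.0, -0.003, -0.001], [-0.003, 1.0, -0.0], [0.001, -0.0, -1.0]]
force: [-0.4, -0.3, -0.9]
opening: 1.004
grasp_force: 0.0
time_s: 4.95
position: [0.4299, 0.246, 0.0828]
tcp_rot: [[-1.0, -0.002, 0.0], [-0.002, 1.0, 0.0], [-0.0, 0.0, -1.0]]
force: [-0.2, 0.3, -0.3]
opening: 0.536
grasp_force: 0.0
```

```bash
python3 -m jog '[{"tx":0,"ty":0,"tz":0,"roll":0,"jaw":0.1},{"tx":0,"ty":0,"tz":0,"roll":0,"jaw":0.1},{"tx":0,"ty":0,"tz":0,"roll":0,"jaw":0.1},{"tx":0,"ty":0,"tz":0,"roll":0,"jaw":0.1},{"tx":0,"ty":0,"tz":0,"roll":0,"jaw":0.1}]'; python3 -m jog '[{"tx":0.2,"ty":0,"tz":-0.4,"roll":0,"jaw":0.1},{"tx":0.23,"ty":0,"tz":-0.45,"roll":0,"jaw":0.1},{"tx":0.23,"ty":0,"tz":-0.45,"roll":0,"jaw":0.1},{"tx":0.46,"ty":0,"tz":-0.9,"roll":0,"jaw":0.1},{"tx":0.46,"ty":0,"tz":-0.9,"roll":0,"jaw":0.1},{"tx":0.46,"ty":0,"tz":-0.9,"roll":0,"jaw":0.1},{"tx":0,"ty":0,"tz":-4,"roll":0,"jaw":0.1},{"tx":0,"ty":0,"tz":-4,"roll":0,"jaw":0.1}]'
```

```text
time_s: 5.45
position: [0.4299, 0.246, 0.0825]
tcp_rot: [[-1.0, -0.002, -0.0], [-0.002, 1.0, -0.0], [0.0, -0.0, -1.0]]
force: [-0.3, 0.3, -0.5]
opening: 0.386
grasp_force: 29.9
time_s: 6.25
position: [0.4079, 0.2456, 0.2035]
tcp_rot: [[-1.0, -0.002, -0.003], [-0.002, 1.0, -0.001], [0.003, -0.001, -1.0]]
force: [0.4, 0.7, -1.2]
opening: 0.378
grasp_force: 29.9
```

```bash
python3 -m jog '[{"tx":-0.8,"ty":-4.2,"tz":-1.2,"roll":0,"jaw":0.1},{"tx":-0.8,"ty":-4.2,"tz":-1.2,"roll":0,"jaw":0.1},{"tx":-0.8,"ty":-4.2,"tz":-1.2,"roll":0,"jaw":0.1},{"tx":-0.8,"ty":-4.2,"tz":-1.2,"roll":0,"jaw":0.1},{"tx":-0.8,"ty":-4.2,"tz":-1.2,"roll":0,"jaw":0.1},{"tx":-0.8,"ty":-4.2,"tz":-1.2,"roll":0,"jaw":0.1},{"tx":-0.7,"ty":-4.2,"tz":-1.2,"roll":0,"jaw":0.1},{"tx":-0.7,"ty":-4.2,"tz":-1.2,"roll":0,"jaw":0.1}]';python3 -m jog '[{"tx":0,"ty":0,"tz":0,"roll":0,"jaw":0.1},{"tx":0,"ty":0,"tz":0,"roll":0,"jaw":0.1}]'
python3 - <<'E'
from h import *
C=cam("wrist","pics/w4.png");np.savez("w4.npz",**C)
for t in("case","lid_tab","lid_press","pad","cap_a","catch_at"):
    for l in landmark_of("wrist",t)[:2]: print(t,np.round(l["point"],1),round(l["p"],2))
S=cam("side","pics/s4.png");T=cam("top","pics/t4.png")
b=S["img"];cv2.imwrite("pics/z4.png",np.hstack([cv2.resize(C["img"][130:250,220:440],(550,300),interpolation=2),cv2.resize(b[90:330,225:425],(250,300),interpolation=2)])[:,:,::-1])
E
```

```text
time_s: 7.05
position: [0.4715, -0.0912, 0.2997]
tcp_rot: [[-1.0, -0.002, 0.0], [-0.002, 1.0, 0.0], [-0.0, 0.0, -1.0]]
force: [0.3, 0.6, -1.6]
opening: 0.383
grasp_force: 29.9
time_s: 7.25
position: [0.4716, -0.0903, 0.299]
tcp_rot: [[-1.0, 0.0, 0.0], [0.0, 1.0, 0.001], [-0.0, 0.001, -1.0]]
force: [-0.4, 1.1, -1.4]
opening: 0.384
grasp_force: 30.0
case [213.6 302.3] 0.59
lid_tab [343.4 290.5] 0.81
lid_press [329.1 292.5] 0.89
lid_press [214.4 346.9] 0.73
pad [215.5 351.3] 0.64
pad [220.8 257.4] 0.44
cap_a [223.  253.7] 0.88
cap_a [220.5 303.6] 0.58
catch_at [202.4 299.5] 0.71
```

View pics/w4.png

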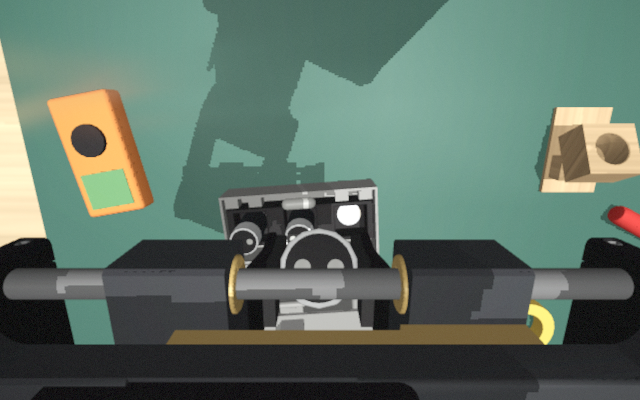

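The wrist view shows the case's front rim running from about (row 197, col 220) to (row 181, col 377), and the pad at (214,348). I work out the case pose from these.

Run:
```python
from h import *
W=dict(np.load("w4.npz"))
a=onz(W,(197.5,219.5),.048);b=onz(W,(181,377.5),.048);d=b-a
yaw=np.arctan2(-d[0],d[1]);R=np.array([[np.cos(yaw),-np.sin(yaw)],[np.sin(yaw),np.cos(yaw)]])
print(a,b,np.linalg.norm(d),"yaw deg",np.degrees(yaw))
c=(a+b)[:2]/2+R@[.045,0];print("case",c,"well",c+R@[0,.064])
print("pad",onz(W,(214.5,348.5),.008),"catch",onz(W,(202.4,299.5),.048),"case lm",onz(W,(213.6,302.3),0))
cp=onz(W,(214.5,348.5),.008)[:2];print("case from pad",cp-R@[0,.064])
S=cam("side");T=cam("top")
g=read_state()["position"];print(g)
print("tcp px side",proj(S,g),"expected cap bot, top side",proj(S,g+[.029,0,-.057]),proj(S,g+[-.0054,0,.0107]))
# shadow-free crop side, with cap
r,cc=proj(S,g)[0].astype(int);cv2.imwrite("pics/z5.png",cv2.resize(S["img"][max(r-60,0):r+140,cc-100:cc+100],(600,600),interpolation=2)[:,:,::-1]);print(r,cc)
```

```text
[ 0.50581598 -0.21061684  0.048     ] [ 0.48516424 -0.01835712  0.048     ] 0.19336570281265794 yaw deg 6.130966353731931
case [ 0.54023273 -0.10968092] well [ 0.53339743 -0.04604697]
pad [ 0.5407442  -0.04843261  0.008     ] catch [ 0.51204258 -0.11287311  0.048     ] case lm [ 0.5420495  -0.11194449  0.        ]
case from pad [ 0.54757949 -0.11206656]
[ 0.4722063  -0.08951845  0.29846933]
tcp px side [[171.82542463 267.54546854]] expected cap bot, top side [[188.91083763 282.8996536 ]] [[168.45737348 264.54092196]]
171 267
```

View pics/z5.png

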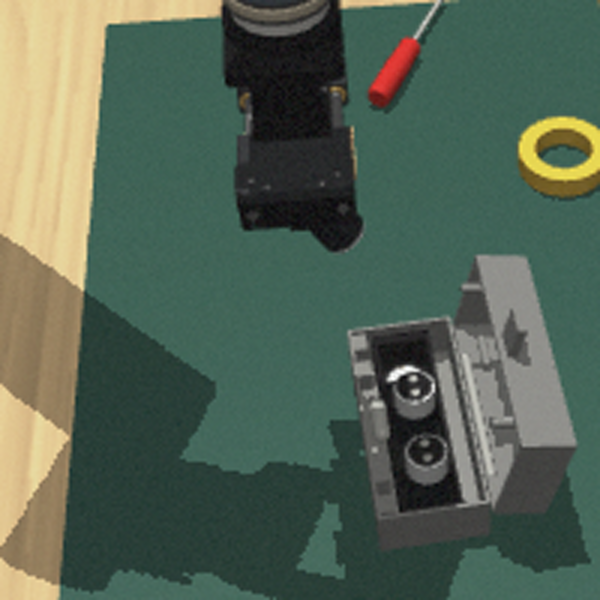

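Run:
```python
import cv2
a=cv2.imread("pics/w4.png");cv2.imwrite("pics/z6.png",cv2.resize(a[165:255,205:395],(798,378),interpolation=cv2.INTER_CUBIC))
```

```text
(no output)
```

View pics/z6.png

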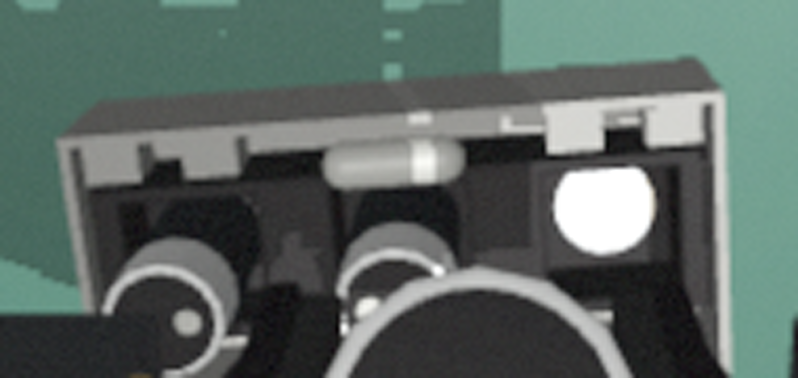

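The crop shows the front rim corners at crop (58,140) and (724,93). My earlier edge was the wall's foot on the right side. The pad is clipped at its front, with its centre near crop (604,203).

Run:
```python
from h import *
W=dict(np.load("w4.npz"));q=lambda x,y:(164.6+y/4.2,204.6+x/4.2)
for (p1,p2,z) in(((58,138),(724,92),.048),((100,103),(697,60),0)):
    a=onz(W,q(*p1),z);b=onz(W,q(*p2),z);d=b-a
    yaw=np.arctan2(-d[0],d[1]);R=np.array([[np.cos(yaw),-np.sin(yaw)],[np.sin(yaw),np.cos(yaw)]])
    c=(a+b)[:2]/2+R@[.045,0];print("case",c.round(4),"yaw",np.degrees(yaw),"len",np.linalg.norm(d),"well",c+R@[0,.064])
print("pad",onz(W,q(604.5,203),.008))
```

```text
case [ 0.5438 -0.1121] yaw 4.076829143694514 len 0.1937784006036586 well [ 0.53920967 -0.04826455]
case [ 0.5448 -0.1123] yaw 4.223874626692468 len 0.19357756149197763 well [ 0.54006938 -0.04850138]
pad [ 0.53849654 -0.04844942  0.008     ]
```

```bash
python3 -m jog '[{"tx":0,"ty":0,"tz":0,"roll":-0.072,"jaw":0.1},{"tx":-2.2,"ty":1.8,"tz":0,"roll":0,"jaw":0.1},{"tx":-2.1,"ty":1.9,"tz":3,"roll":0,"jaw":0.1},{"tx":0,"ty":0,"tz":4,"roll":0,"jaw":0.1},{"tx":0,"ty":0,"tz":4,"roll":0,"jaw":0.1},{"tx":0,"ty":0,"tz":4,"roll":0,"jaw":0.1},{"tx":0,"ty":0,"tz":2.9,"roll":0,"jaw":0.1},{"tx":0,"ty":0,"tz":0,"roll":0,"jaw":0.1}]'
python3 -m jog '[{"tx":0,"ty":0,"tz":0,"roll":0,"jaw":0.1},{"tx":0,"ty":0,"tz":0.5,"roll":0,"jaw":0.1},{"tx":0,"ty":0,"tz":0.5,"roll":0,"jaw":0.1},{"tx":0,"ty":0,"tz":0.5,"roll":0,"jaw":0.1},{"tx":0,"ty":0,"tz":0.5,"roll":0,"jaw":0.1},{"tx":0,"ty":0,"tz":0.5,"roll":0,"jaw":0.1},{"tx":0,"ty":0,"tz":0,"roll":0,"jaw":0.1}]'
python3 - <<'E'
from h import *
S=cam("side");a=cv2.resize(S["img"][180:280,260:370],(550,500),interpolation=2);cv2.imwrite("pics/z7.png",a[:,:,::-1])
s=read_state();print(s["position"],s["force"],s["moment"])
E
```

```text
time_s: 8.6
position: [0.5097, -0.049, 0.116]
tcp_rot: [[-0.997, -0.074, -0.009], [-0.074, 0.997, 0.003], [0.008, 0.003, -1.0]]
force: [-0.8, 0.2, -0.2]
opening: 0.378
grasp_force: 29.9
time_s: 9.3
position: [0.5119, -0.0497, 0.0939]
tcp_rot: [[-0.997, -0.074, -0.001], [-0.074, 0.997, 0.0], [0.001, 0.001, -1.0]]
force: [-0.4, 0.3, -0.7]
opening: 0.384
grasp_force: 29.9
[ 0.51207758 -0.04978387  0.09415147] [-0.17966972 -0.18859247 -1.89485583] [ 0.01485085 -0.02759715 -0.00605512]
```

View pics/z7.png

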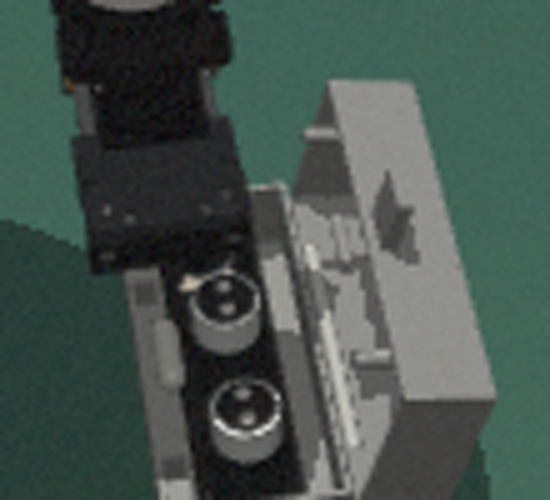

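The capacitor's high bottom corner would still be above the insert, so the well wall can't right it. I'll back out, square it upright in the grip against the case's fixed front wall, and then insert it.

```bash
python3 -m jog '[{"tx":0,"ty":0,"tz":-1.5,"roll":0,"jaw":0.1},{"tx":0,"ty":0,"tz":-2,"roll":0,"jaw":0.1},{"tx":2.5,"ty":0,"tz":0,"roll":0,"jaw":0.1},{"tx":2.5,"ty":0,"tz":0,"roll":0,"jaw":0.1},{"tx":2,"ty":0,"tz":0,"roll":0,"jaw":0.1},{"tx":0,"ty":0,"tz":2,"roll":0,"jaw":0.1},{"tx":0,"ty":0,"tz":3,"roll":0,"jaw":0.1},{"tx":0,"ty":0,"tz":0.1,"roll":0,"jaw":0.1}]'
python3 -m jog '[{"tx":-0.3,"ty":0,"tz":0,"roll":0,"jaw":0.1},{"tx":-0.3,"ty":0,"tz":0,"roll":0,"jaw":0.1},{"tx":-0.3,"ty":0,"tz":0,"roll":0,"jaw":0.1},{"tx":-0.3,"ty":0,"tz":0,"roll":0,"jaw":0.1}]'
python3 -m jog '[{"tx":-0.3,"ty":0,"tz":0,"roll":0,"jaw":0.1},{"tx":-0.3,"ty":0,"tz":0,"roll":0,"jaw":0.1}]'
```

```text
time_s: 10.15
position: [0.441, -0.0546, 0.0767]
tcp_rot: [[-0.997, -0.074, -0.005], [-0.074, 0.997, 0.002], [0.005, 0.002, -1.0]]
force: [0.1, 0.4, -1.1]
opening: 0.384
grasp_force: 29.9
time_s: 10.55
position: [0.4529, -0.0537, 0.0792]
tcp_rot: [[-0.997, -0.075, -0.004], [-0.075, 0.997, 0.001], [0.004, 0.001, -1.0]]
force: [-7.8, -1.7, 1.2]
opening: 0.383
grasp_force: 30.0
time_s: 10.75
position: [0.4545, -0.0522, 0.0786]
tcp_rot: [[-0.997, -0.076, -0.013], [-0.076, 0.997, 0.003], [0.013, 0.004, -1.0]]
force: [-12.4, -3.0, 5.6]
opening: 0.388
grasp_force: 30.0
```

```bash
python3 -m jog '[{"tx":-0.3,"ty":0,"tz":0,"roll":0,"jaw":0.1},{"tx":-0.3,"ty":0,"tz":0,"roll":0,"jaw":0.1}]'
python3 -m jog '[{"tx":-0.3,"ty":0,"tz":0,"roll":0,"jaw":0.1},{"tx":-0.2,"ty":0,"tz":0,"roll":0,"jaw":0.1},{"tx":0,"ty":0,"tz":0,"roll":0,"jaw":0.1}]'
```

```text
time_s: 10.95
position: [0.46, -0.0513, 0.0785]
tcp_rot: [[-0.997, -0.076, -0.014], [-0.076, 0.997, 0.004], [0.014, 0.005, -1.0]]
force: [-9.3, -0.2, 4.3]
opening: 0.386
grasp_force: 30.0
time_s: 11.25
position: [0.4673, -0.0513, 0.0786]
tcp_rot: [[-0.997, -0.075, -0.009], [-0.075, 0.997, 0.003], [0.009, 0.004, -1.0]]
force: [-5.6, 1.3, -0.1]
opening: 0.381
grasp_force: 30.0
```

```bash
python3 -m jog '[{"tx":-0.3,"ty":0,"tz":0,"roll":0,"jaw":0.1},{"tx":-0.2,"ty":0,"tz":0,"roll":0,"jaw":0.1}]'
python3 -m jog '[{"tx":-0.2,"ty":0,"tz":0,"roll":0,"jaw":0.1},{"tx":-0.1,"ty":0,"tz":0,"roll":0,"jaw":0.1}]'
python3 -m jog '[{"tx":-0.2,"ty":0,"tz":0,"roll":0,"jaw":0.1},{"tx":0,"ty":0,"tz":0,"roll":0,"jaw":0.1}]'
```

```text
time_s: 11.45
position: [0.4722, -0.0511, 0.0786]
tcp_rot: [[-0.997, -0.075, -0.009], [-0.075, 0.997, 0.003], [0.009, 0.003, -1.0]]
force: [-7.1, -0.6, 2.0]
opening: 0.384
grasp_force: 30.0
time_s: 11.65
position: [0.4756, -0.051, 0.0787]
tcp_rot: [[-0.997, -0.075, -0.009], [-0.075, 0.997, 0.002], [0.008, 0.003, -1.0]]
force: [-7.5, -0.2, 2.7]
opening: 0.383
grasp_force: 30.0
time_s: 11.85
position: [0.4779, -0.0508, 0.0787]
tcp_rot: [[-0.997, -0.075, -0.008], [-0.075, 0.997, 0.002], [0.008, 0.003, -1.0]]
force: [-5.2, -0.6, 0.9]
opening: 0.383
grasp_force: 30.0
```

```bash
python3 -m jog '[{"tx":-0.2,"ty":0,"tz":0,"roll":0,"jaw":0.1},{"tx":0,"ty":0,"tz":0,"roll":0,"jaw":0.1}]'
python3 -m jog '[{"tx":-0.1,"ty":0,"tz":0,"roll":0,"jaw":0.1},{"tx":0,"ty":0,"tz":0,"roll":0,"jaw":0.1}]'
```

```text
time_s: 12.05
position: [0.4789, -0.0506, 0.0786]
tcp_rot: [[-0.997, -0.076, -0.01], [-0.076, 0.997, 0.002], [0.01, 0.003, -1.0]]
force: [-8.4, -0.7, 2.9]
opening: 0.378
grasp_force: 30.0
time_s: 12.25
position: [0.4791, -0.0506, 0.0786]
tcp_rot: [[-0.997, -0.076, -0.012], [-0.076, 0.997, 0.003], [0.012, 0.003, -1.0]]
force: [-8.7, -2.3, 3.3]
opening: 0.387
grasp_force: 30.0
```

```bash
python3 -m jog '[{"tx":1.5,"ty":0,"tz":0,"roll":0,"jaw":0.1},{"tx":0.5,"ty":0,"tz":-3,"roll":0,"jaw":0.1},{"tx":0,"ty":0,"tz":-4,"roll":0,"jaw":0.1},{"tx":0,"ty":0,"tz":0,"roll":0,"jaw":0.1},{"tx":0,"ty":0,"tz":0,"roll":0,"jaw":0.1}]'
python3 - <<'E'
from h import *
s=read_state();g=s["position"];print(g)
S=cam("side");W=cam("wrist")
a=cv2.resize(W["img"][150:390,200:440],(400,400),interpolation=2)
r,c=proj(S,g)[0].astype(int);b=cv2.resize(S["img"][r-25:r+55,c-40:c+40],(400,400),interpolation=2)
cv2.imwrite("pics/z8.png",np.hstack([a,b])[:,:,::-1])
E
```

```text
time_s: 12.75
position: [0.4657, -0.0536, 0.1499]
tcp_rot: [[-0.997, -0.074, 0.004], [-0.074, 0.997, -0.001], [-0.004, -0.002, -1.0]]
force: [0.0, -0.0, -1.2]
opening: 0.383
grasp_force: 30.0
[ 0.4656831  -0.05361993  0.1499461 ]
```

View pics/z8.png

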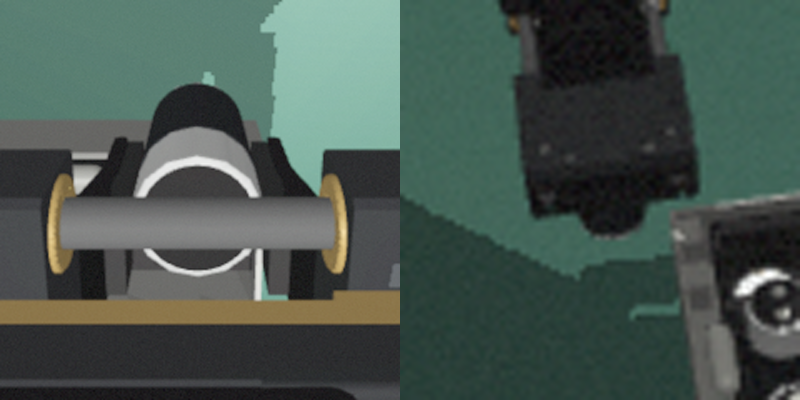

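Both views show the capacitor now hanging upright in the grip. That was my tenth picture, so from here I work from numbers only. Next: over the well and down.

```bash
python3 -m jog '[{"tx":-3.7,"ty":0,"tz":0,"roll":0,"jaw":0.1},{"tx":-3.7,"ty":0,"tz":0,"roll":0,"jaw":0.1},{"tx":0,"ty":0,"tz":2,"roll":0,"jaw":0.1},{"tx":0,"ty":0,"tz":2,"roll":0,"jaw":0.1},{"tx":0,"ty":0,"tz":0,"roll":0,"jaw":0.1},{"tx":0,"ty":0,"tz":0,"roll":0,"jaw":0.1}]'
python3 -m jog '[{"tx":0,"ty":0,"tz":0.5,"roll":0,"jaw":0.1},{"tx":0,"ty":0,"tz":0.5,"roll":0,"jaw":0.1}]'
python3 -m jog '[{"tx":0,"ty":0,"tz":0.5,"roll":0,"jaw":0.1},{"tx":0,"ty":0,"tz":0.5,"roll":0,"jaw":0.1}]'
python3 -m jog '[{"tx":0,"ty":0,"tz":0.5,"roll":0,"jaw":0.1},{"tx":0,"ty":0,"tz":0,"roll":0,"jaw":0.1}]'
```

```text
time_s: 13.45
position: [0.5373, -0.0476, 0.1073]
tcp_rot: [[-0.997, -0.074, -0.003], [-0.074, 0.997, 0.001], [0.003, 0.001, -1.0]]
force: [-0.4, -0.5, -1.0]
opening: 0.387
grasp_force: 30.0
time_s: 13.65
position: [0.5388, -0.0481, 0.099]
tcp_rot: [[-0.997, -0.074, 0.002], [-0.074, 0.997, -0.0], [-0.002, -0.001, -1.0]]
force: [0.0, -0.4, -0.5]
opening: 0.385
grasp_force: 30.0
time_s: 13.85
position: [0.5384, -0.048, 0.0885]
tcp_rot: [[-0.997, -0.074, 0.001], [-0.074, 0.997, -0.0], [-0.001, -0.0, -1.0]]
force: [0.1, -0.8, 0.1]
opening: 0.381
grasp_force: 30.0
time_s: 14.05
position: [0.5378, -0.0478, 0.0828]
tcp_rot: [[-0.997, -0.074, -0.001], [-0.074, 0.997, 0.0], [0.001, 0.001, -1.0]]
force: [-0.8, -0.2, -0.4]
opening: 0.382
grasp_force: 30.0
```

```bash
python3 -m jog '[{"tx":0,"ty":0,"tz":0.4,"roll":0,"jaw":0.1},{"tx":0,"ty":0,"tz":0.2,"roll":0,"jaw":0.1}]'
python3 -m jog '[{"tx":0,"ty":0,"tz":0.2,"roll":0,"jaw":0.1},{"tx":0,"ty":0,"tz":0.1,"roll":0,"jaw":0.1}]'
python3 -m jog '[{"tx":0,"ty":0,"tz":0.2,"roll":0,"jaw":0.1},{"tx":0,"ty":0,"tz":0,"roll":0,"jaw":0.1}]'
```

```text
time_s: 14.25
position: [0.5383, -0.0479, 0.0773]
tcp_rot: [[-0.997, -0.074, -0.0], [-0.074, 0.997, 0.0], [0.0, 0.0, -1.0]]
force: [1.0, -1.0, -0.8]
opening: 0.385
grasp_force: 30.0
time_s: 14.45
position: [0.5383, -0.0479, 0.0744]
tcp_rot: [[-0.997, -0.074, -0.0], [-0.074, 0.997, 0.0], [0.0, 0.0, -1.0]]
force: [-0.2, -0.6, -2.4]
opening: 0.383
grasp_force: 30.0
time_s: 14.65
position: [0.5382, -0.0479, 0.0724]
tcp_rot: [[-0.997, -0.074, -0.0], [-0.074, 0.997, 0.0], [0.0, 0.0, -1.0]]
force: [-0.1, 0.0, -0.5]
opening: 0.383
grasp_force: 30.0
```

```bash
python3 -m jog '[{"tx":0,"ty":0,"tz":0.1,"roll":0,"jaw":0.1},{"tx":0,"ty":0,"tz":0.1,"roll":0,"jaw":0.1}]'
python3 -m jog '[{"tx":0,"ty":0,"tz":0,"roll":0,"jaw":0.5},{"tx":0,"ty":0,"tz":0,"roll":0,"jaw":0.5},{"tx":0,"ty":0,"tz":0,"roll":0,"jaw":0.5},{"tx":0,"ty":0,"tz":0,"roll":0,"jaw":0.5}]'
python3 -m jog '[{"tx":0,"ty":0,"tz":-0.5,"roll":0,"jaw":0.5},{"tx":0,"ty":0,"tz":-1,"roll":0,"jaw":0.5},{"tx":0,"ty":0,"tz":-2,"roll":0,"jaw":0.5},{"tx":0.5,"ty":0,"tz":-4,"roll":0,"jaw":0.5},{"tx":2,"ty":-1.5,"tz":-4,"roll":0,"jaw":0.5},{"tx":2,"ty":-1.5,"tz":-4,"roll":0,"jaw":0.5},{"tx":2,"ty":-1.5,"tz":-4,"roll":0,"jaw":0.5},{"tx":1,"ty":-1,"tz":-3,"roll":0,"jaw":0.5}]'
python3 -m jog '[{"tx":0,"ty":0,"tz":0,"roll":0,"jaw":0.5},{"tx":0,"ty":0,"tz":0,"roll":0,"jaw":0.5}]'
```

```text
time_s: 14.85
position: [0.5384, -0.0479, 0.0706]
tcp_rot: [[-0.997, -0.074, 0.0], [-0.074, 0.997, -0.0], [-0.0, -0.0, -1.0]]
force: [-1.4, 0.0, -1.0]
opening: 0.384
grasp_force: 30.0
time_s: 15.25
position: [0.5384, -0.048, 0.0707]
tcp_rot: [[-0.997, -0.074, 0.0], [-0.074, 0.997, -0.0], [-0.0, -0.0, -1.0]]
force: [0.2, 0.0, -0.5]
opening: 0.495
grasp_force: 0.0
time_s: 16.05
position: [0.4663, -0.109, 0.2989]
tcp_rot: [[-0.997, -0.074, 0.002], [-0.074, 0.997, -0.002], [-0.002, -0.002, -1.0]]
force: [0.9, 0.5, 0.0]
opening: 0.496
grasp_force: 0.0
time_s: 16.25
position: [0.4675, -0.1084, 0.2967]
tcp_rot: [[-0.997, -0.073, 0.002], [-0.073, 0.997, -0.001], [-0.002, -0.001, -1.0]]
force: [-0.6, -0.5, -0.6]
opening: 0.501
grasp_force: 0.0
```

```bash
python3 -m jog '[{"tx":0.5,"ty":4.5,"tz":0,"roll":0,"jaw":0.5},{"tx":0.5,"ty":4.5,"tz":0,"roll":0,"jaw":0.5},{"tx":0.5,"ty":4.5,"tz":0,"roll":0,"jaw":0.5},{"tx":0.5,"ty":4.5,"tz":0,"roll":0,"jaw":0.5},{"tx":0,"ty":4.5,"tz":0,"roll":0,"jaw":0.5},{"tx":0,"ty":4.5,"tz":0,"roll":0,"jaw":0.5}]' | head -2
cat > lid.py <<'E'
from h import *
from scipy.optimize import minimize
def case_R(yaw): return np.array([[np.cos(yaw),-np.sin(yaw),0],[np.sin(yaw),np.cos(yaw),0],[0,0,1]])
def lidpts(L,th,sl):  # rows (d,y,z) shut, d=forward of hinge
    L=np.asarray(L,float);d=L[:,0]*np.cos(th)-L[:,2]*np.sin(th);z=L[:,0]*np.sin(th)+L[:,2]*np.cos(th)
    return np.c_[.045-d,L[:,1]+sl,.048+z]
BOX=[(d,y,z) for d in(0,.09) for y in(-.097,.097) for z in(0,.044)]
TAB=[(d,y,z) for d in(.09,.122) for y in(-.012,.012) for z in(.006,.014)]
def world(P,cx,cy,yaw): return P@case_R(yaw).T+[cx,cy,0]
def mask(C,th,sl,cx,cy,yaw,K=8):
    m=np.zeros((400,640),np.uint8)
    for Q in(BOX,TAB):
        p=proj(C,world(lidpts(Q,th,sl),cx,cy,yaw))[:,::-1]
        h=cv2.convexHull(p.astype(np.float32))
        cv2.fillConvexPoly(m,np.round(h*16).astype(np.int32),1,shift=4)
    return m>0
E
python3 - <<'E'
from lid import *
views=[]
for c in("top","side"):
    C=cam(c,f"pics/{c}9.png")
    for l in trace(c,"lid")[:1]: views.append((C,np.array(l["pixels"])));print(c,l["bbox"],l["p"])
    for t in("lid_tab","lid_press"):
        for l in landmark_of(c,t)[:1]: print(c,t,np.round(l["point"],1),round(l["p"],2))
    for t in("cap_a","case","catch_at"):
      for l in landmark_of(c,t): print(c,t,np.round(l["point"],1),round(l["p"],2))
    for l in trace(c,"cap_a"): print("cap",c,l["bbox"],round(l["p"],2))
iou=lambda a,b:(a&b).sum()/(a|b).sum()
f=lambda p:-sum(iou(mask(C,p[0],p[1]/100,p[2],p[3],p[4]),m) for C,m in views)
best=None
for th in(1.6,1.75,1.9):
  for sl in(-1,0,1):
    r=minimize(f,[th,sl,.543,-.112,.072],method="Nelder-Mead",options=dict(initial_simplex=[[th,sl,.543,-.112,.072]]+[list(np.array([th,sl,.543,-.112,.072])+d) for d in np.diag([.15,.8,.004,.004,.02])]))
    if best is None or r.fun<best.fun:best=r
print("free",best.x.round(4),best.fun)
g=lambda p:f([p[0],p[1],.5435,-.1122,.0725])
r=minimize(g,best.x[:2],method="Nelder-Mead");print("fixed case",r.x,r.fun)
for x in np.arange(-1.4,1.41,.4): print(round(x,1),round(min(g([t,x]) for t in r.x[0]+np.arange(-.06,.07,.02)),4),end=" ")
E
```

```text
time_s: 16.85
position: [0.426, 0.1617, 0.2941]
top [318.2, 159.0, 85.2, 37.9] 0.93
top lid_tab [170.8 367.9] 0.78
top cap_a [210.6 379.2] 0.64
top cap_a [215.6 359.2] 0.63
top case [214.9 357.3] 0.66
top catch_at [222.5 360.6] 0.68
cap top [376.1, 198.5, 14.9, 20.6] 0.58
cap top [351.2, 203.8, 17.2, 14.5] 0.52
side [319.9, 195.1, 35.9, 88.1] 0.79
side lid_tab [218.2 338.4] 0.89
side lid_press [231.8 346.9] 0.7
side cap_a [277.9 310.1] 0.9
side cap_a [259.  308.9] 0.65
side case [254.8 306. ] 0.89
side case [231.3 348.9] 0.22
side catch_at [251.2 294.1] 0.64
cap side [294.7, 235.0, 18.5, 24.0] 0.59
cap side [304.8, 254.9, 9.9, 24.4] 0.53
free [ 1.7149 -0.9348  0.5479 -0.1119  0.0659] -1.8248465536046536
fixed case [ 1.77549727 -0.95205779] -1.7835632257913836
-1.4 -1.7543 -1.0 -1.7825 -0.6 -1.7589 -0.2 -1.6985 0.2 -1.6361 0.6 -1.5796 1.0 -1.5202 1.4 -1.4554
```

```bash
python3 -m jog '[{"tx":-2.2,"ty":-3.7,"tz":0.5,"roll":0,"jaw":0.7},{"tx":-2.2,"ty":-3.7,"tz":0.5,"roll":0,"jaw":0.7},{"tx":-2.2,"ty":-3.7,"tz":0.5,"roll":0,"jaw":0.7},{"tx":-2.2,"ty":-3.7,"tz":0.5,"roll":0,"jaw":0.7},{"tx":-2.2,"ty":-3.7,"tz":0.5,"roll":0,"jaw":0.7},{"tx":-2.2,"ty":-3.7,"tz":1,"roll":0,"jaw":0.7},{"tx":-2.1,"ty":-3.6,"tz":1,"roll":0,"jaw":0.7},{"tx":-2,"ty":-3.4,"tz":1,"roll":0,"jaw":0.7}]'
python3 -m jog '[{"tx":0,"ty":0,"tz":0,"roll":0,"jaw":0.7},{"tx":0,"ty":0,"tz":0,"roll":0,"jaw":0.7}]'
python3 - <<'E'
from h import *
W=cam("wrist","pics/w10.png")
print(read_state()["position"])
for t in("lid_tab",):
    for l in landmark_of("wrist",t): print(t,np.round(l["point"],1),round(l["p"],2),onz(W,l["point"],.1605).round(4))
    for l in trace("wrist","cap_a"): print("cap",l["bbox"],round(l["p"],2))
print("exp new cap top",proj(W,[[.539,-.048,.084],[.539,-.031,.084],[.522,-.048,.084]]).round(1), "exp tab",proj(W,[.620,-.117,.1605]).round(1))
g=cv2.cvtColor(W["img"],cv2.COLOR_RGB2GRAY)
h=cv2.HoughCircles(cv2.medianBlur(g,3),cv2.HOUGH_GRADIENT,1,20,param1=120,param2=18,minRadius=8,maxRadius=30)
for c,r,q in (h[0] if h is not None else [])[:8]: print("circ",c,r,q,onz(W,(r,c),.084).round(4))
E
```

```text
time_s: 18.45
position: [0.6227, -0.1208, 0.2401]
tcp_rot: [[-0.997, -0.074, 0.0], [-0.074, 0.997, -0.0], [-0.0, -0.0, -1.0]]
force: [0.0, 0.4, 0.3]
opening: 0.701
grasp_force: 0.0
time_s: 18.65
position: [0.6215, -0.1196, 0.2396]
tcp_rot: [[-0.997, -0.072, -0.002], [-0.072, 0.997, 0.001], [0.002, 0.001, -1.0]]
force: [-0.3, 1.3, -0.4]
opening: 0.702
grasp_force: 0.0
[ 0.62116478 -0.11859895  0.24005118]
lid_tab [219.6 323.2] 0.67 [ 0.6247 -0.1157  0.1605]
lid_tab [ 99.7 331.3] 0.62 [ 0.5438 -0.1167  0.1605]
cap [314.7, 81.8, 38.4, 38.7] 0.57
cap [195.7, 51.7, 252.6, 186.9] 0.35
exp new cap top [[101.9 407.9]
 [103.4 427.5]
 [ 81.  410.8]] exp tab [[213.1 321.8]]
circ 408.5 99.5 19.4 [ 0.537  -0.0478  0.084 ]
circ 256.5 102.5 17.9 [ 0.549  -0.1778  0.084 ]
circ 332.5 101.5 17.1 [ 0.5434 -0.1127  0.084 ]
circ 20.5 286.5 18.0 [ 0.7431 -0.4089  0.084 ]
circ 366.5 82.5 21.6 [ 0.5259 -0.0853  0.084 ]
circ 388.5 102.5 15.8 [ 0.5407 -0.0646  0.084 ]
```

The wrist view finds three capacitor tops in line, at about 65 mm pitch and the same height, so the new one is seated. Now I grip the tab.

```bash
python3 -m jog '[{"tx":0,"ty":0.2,"tz":3,"roll":0,"jaw":0.7},{"tx":0,"ty":0,"tz":2.5,"roll":0,"jaw":0.7},{"tx":0,"ty":0,"tz":1.2,"roll":0,"jaw":0.7},{"tx":0,"ty":0,"tz":1,"roll":0,"jaw":0.6},{"tx":0,"ty":0,"tz":0,"roll":0,"jaw":0.5}]'
python3 -m jog '[{"tx":0,"ty":0,"tz":0,"roll":0,"jaw":0},{"tx":0,"ty":0,"tz":0,"roll":0,"jaw":0},{"tx":0,"ty":0,"tz":0,"roll":0,"jaw":0},{"tx":0,"ty":0,"tz":0,"roll":0,"jaw":0},{"tx":0,"ty":0,"tz":0,"roll":0,"jaw":0},{"tx":0,"ty":0,"tz":0,"roll":0,"jaw":0}]'
```

```text
time_s: 19.3
position: [0.6211, -0.1163, 0.1629]
tcp_rot: [[-0.997, -0.075, -0.001], [-0.075, 0.997, 0.001], [0.001, 0.001, -1.0]]
force: [0.4, -0.9, -0.3]
opening: 0.599
grasp_force: 0.0
time_s: 19.9
position: [0.6222, -0.1173, 0.1643]
tcp_rot: [[-0.997, -0.074, 0.002], [-0.074, 0.997, -0.001], [-0.002, -0.001, -1.0]]
force: [-0.3, -0.7, 3.0]
opening: 0.27
grasp_force: 30.0
```

```bash
python3 -m jog '[{"tx":0.8,"ty":0,"tz":-0.17,"roll":0,"jaw":0},{"tx":0.8,"ty":0,"tz":-0.16,"roll":0,"jaw":0},{"tx":0.84,"ty":0,"tz":-0.06,"roll":0,"jaw":0},{"tx":0.83,"ty":0,"tz":-0.06,"roll":0,"jaw":0}]'
python3 -m jog '[{"tx":1.67,"ty":0.1,"tz":0.12,"roll":0,"jaw":0},{"tx":1.64,"ty":0.1,"tz":0.34,"roll":0,"jaw":0}]'
python3 -m jog '[{"tx":1.57,"ty":0.1,"tz":0.58,"roll":0,"jaw":0},{"tx":1.48,"ty":0.1,"tz":0.78,"roll":0,"jaw":0}]'
python3 -m jog '[{"tx":1.35,"ty":0.1,"tz":0.99,"roll":0,"jaw":0},{"tx":1.21,"ty":0.1,"tz":1.16,"roll":0,"jaw":0}]'
```

```text
time_s: 20.3
position: [0.5915, -0.1197, 0.1697]
tcp_rot: [[-0.997, -0.074, 0.008], [-0.074, 0.997, -0.001], [-0.008, -0.002, -1.0]]
force: [4.1, 0.4, 2.5]
opening: 0.266
grasp_force: 30.0
time_s: 20.5
position: [0.5588, -0.1214, 0.1662]
tcp_rot: [[-0.997, -0.074, 0.01], [-0.074, 0.997, -0.004], [-0.009, -0.005, -1.0]]
force: [4.3, -1.8, 6.3]
opening: 0.269
grasp_force: 30.0
time_s: 20.7
position: [0.526, -0.1215, 0.1522]
tcp_rot: [[-0.997, -0.075, 0.005], [-0.075, 0.997, -0.004], [-0.005, -0.004, -1.0]]
force: [0.4, -1.8, 6.1]
opening: 0.27
grasp_force: 30.0
time_s: 20.9
position: [0.4985, -0.1206, 0.1294]
tcp_rot: [[-0.997, -0.075, 0.001], [-0.075, 0.997, -0.002], [-0.0, -0.002, -1.0]]
force: [-0.7, -1.7, 2.6]
opening: 0.273
grasp_force: 30.0
```

```bash
python3 -m jog '[{"tx":0.4,"ty":0.15,"tz":0.49,"roll":0,"jaw":0},{"tx":0.39,"ty":0.15,"tz":0.49,"roll":0,"jaw":0},{"tx":0.34,"ty":0.15,"tz":0.52,"roll":0,"jaw":0},{"tx":0.34,"ty":0.05,"tz":0.53,"roll":0,"jaw":0},{"tx":0,"ty":0,"tz":0,"roll":0,"jaw":0}]'
python3 - <<'E'
from lid import *
s=read_state();p=np.array(s["position"]);q=case_R(.0725).T@(p-[.5435,-.1122,0]);print("case frame",q,"phi",np.degrees(np.arctan2(q[2]-.048,.045-q[0])),np.hypot(q[2]-.048,.045-q[0]),s["force"])
views=[]
for c in("top","side"):
    C=cam(c,f"pics/{c}11.png")
    for l in trace(c,"lid")[:1]: print(c,l["bbox"],l["p"])
    for t in("case","catch_at","lid_press"):
        for l in landmark_of(c,t)[:1]: print(c,t,np.round(l["point"],1),round(l["p"],2))
E
```

```text
time_s: 21.4
position: [0.4826, -0.1155, 0.1075]
tcp_rot: [[-0.997, -0.075, -0.004], [-0.075, 0.997, 0.001], [0.004, 0.002, -1.0]]
force: [-3.2, -1.7, 1.5]
opening: 0.271
grasp_force: 30.0
case frame [-0.06102408  0.00109964  0.10747558] phi 29.290808260317565 0.12156664703420948 [-3.19678683 -1.70758744  1.45770685]
top [319.5, 184.4, 81.8, 41.1] 0.64
top case [212.8 357.7] 0.92
top lid_press [207.7 363.9] 0.92
side [338.4, 149.8, 32.7, 30.6] 0.74
side case [259.  307.7] 0.89
side lid_press [232.8 303.7] 0.85
```

```bash
python3 -m jog '[{"tx":0.29,"ty":-0.1,"tz":0.6,"roll":0,"jaw":0},{"tx":0.29,"ty":0,"tz":0.6,"roll":0,"jaw":0},{"tx":0.19,"ty":0,"tz":0.5,"roll":0,"jaw":0},{"tx":0.18,"ty":0,"tz":0.49,"roll":0,"jaw":0},{"tx":0,"ty":0,"tz":0,"roll":0,"jaw":0}]'
python3 -m jog '[{"tx":0.1,"ty":0,"tz":0.3,"roll":0,"jaw":0},{"tx":0.08,"ty":0,"tz":0.3,"roll":0,"jaw":0},{"tx":0,"ty":0,"tz":0,"roll":0,"jaw":0}]'
python3 -m jog '[{"tx":0.05,"ty":0,"tz":0.2,"roll":0,"jaw":0},{"tx":0.05,"ty":0,"tz":0.2,"roll":0,"jaw":0},{"tx":0,"ty":0,"tz":0,"roll":0,"jaw":0}]'
```

```text
time_s: 22.4
position: [0.4735, -0.1168, 0.0854]
tcp_rot: [[-0.997, -0.074, -0.004], [-0.074, 0.997, 0.002], [0.004, 0.002, -1.0]]
force: [-4.5, 0.7, 1.4]
opening: 0.264
grasp_force: 30.0
time_s: 22.7
position: [0.4721, -0.1171, 0.0797]
tcp_rot: [[-0.997, -0.074, -0.003], [-0.074, 0.997, 0.002], [0.003, 0.002, -1.0]]
force: [-5.8, 1.1, 2.9]
opening: 0.269
grasp_force: 30.0
time_s: 23.0
position: [0.4712, -0.1172, 0.0759]
tcp_rot: [[-0.997, -0.074, -0.003], [-0.074, 0.997, 0.002], [0.003, 0.002, -1.0]]
force: [-5.1, 0.1, 2.8]
opening: 0.265
grasp_force: 30.0
```

```bash
python3 -m jog '[{"tx":0.04,"ty":0,"tz":0.3,"roll":0,"jaw":0},{"tx":0.04,"ty":0,"tz":0.3,"roll":0,"jaw":0},{"tx":0,"ty":0,"tz":0,"roll":0,"jaw":0}]'
python3 -m jog '[{"tx":0.04,"ty":0,"tz":0.3,"roll":0,"jaw":0},{"tx":0.03,"ty":0,"tz":0.3,"roll":0,"jaw":0},{"tx":0,"ty":0,"tz":0,"roll":0,"jaw":0}]'
python3 -m jog '[{"tx":0.02,"ty":0,"tz":0.3,"roll":0,"jaw":0},{"tx":0.02,"ty":0,"tz":0.3,"roll":0,"jaw":0},{"tx":0,"ty":0,"tz":0,"roll":0,"jaw":0}]'
```

```text
time_s: 23.3
position: [0.4701, -0.1173, 0.07]
tcp_rot: [[-0.997, -0.074, -0.003], [-0.075, 0.997, 0.002], [0.003, 0.002, -1.0]]
force: [-6.0, 0.6, 3.8]
opening: 0.271
grasp_force: 30.0
time_s: 23.6
position: [0.4693, -0.1173, 0.0637]
tcp_rot: [[-0.997, -0.074, -0.004], [-0.074, 0.997, 0.002], [0.004, 0.002, -1.0]]
force: [-5.1, -0.4, 1.0]
opening: 0.27
grasp_force: 30.0
time_s: 23.9
position: [0.469, -0.1173, 0.0581]
tcp_rot: [[-0.997, -0.074, -0.004], [-0.074, 0.997, 0.002], [0.004, 0.002, -1.0]]
force: [-6.0, 0.6, 8.0]
opening: 0.269
grasp_force: 30.0
```

```bash
python3 -m jog '[{"tx":0,"ty":0,"tz":0.2,"roll":0,"jaw":0},{"tx":0,"ty":0,"tz":0.1,"roll":0,"jaw":0},{"tx":0,"ty":0,"tz":0,"roll":0,"jaw":0}]'
python3 -m jog '[{"tx":0,"ty":0,"tz":0.2,"roll":0,"jaw":0},{"tx":0,"ty":0,"tz":0,"roll":0,"jaw":0},{"tx":0,"ty":0,"tz":0,"roll":0,"jaw":0}]'
```

```text
time_s: 24.2
position: [0.4689, -0.1174, 0.0564]
tcp_rot: [[-0.997, -0.075, -0.003], [-0.075, 0.997, 0.001], [0.003, 0.001, -1.0]]
force: [-8.5, 1.1, 18.0]
opening: 0.271
grasp_force: 30.0
time_s: 24.5
position: [0.469, -0.1175, 0.0551]
tcp_rot: [[-0.997, -0.075, -0.003], [-0.075, 0.997, 0.001], [0.002, 0.001, -1.0]]
force: [-9.8, 0.8, 22.8]
opening: 0.268
grasp_force: 30.0
```

```bash
python3 -m jog '[{"tx":0,"ty":0,"tz":-0.4,"roll":0,"jaw":0.5},{"tx":0,"ty":0,"tz":0,"roll":0,"jaw":0.5},{"tx":0,"ty":0,"tz":0,"roll":0,"jaw":0.5},{"tx":0,"ty":0,"tz":0,"roll":0,"jaw":0.5},{"tx":0,"ty":0,"tz":-4,"roll":0,"jaw":0.5},{"tx":0,"ty":0,"tz":-4,"roll":0,"jaw":0.2},{"tx":-2,"ty":0,"tz":0,"roll":0,"jaw":0},{"tx":-3,"ty":0,"tz":0,"roll":0,"jaw":0}]'
python3 -m jog '[{"tx":0,"ty":0,"tz":0,"roll":0,"jaw":0},{"tx":0,"ty":0,"tz":0,"roll":0,"jaw":0},{"tx":0,"ty":0,"tz":1,"roll":0,"jaw":0},{"tx":0,"ty":0,"tz":0.6,"roll":0,"jaw":0},{"tx":0,"ty":0,"tz":0,"roll":0,"jaw":0}]'
```

```text
time_s: 25.3
position: [0.5204, -0.1145, 0.1383]
tcp_rot: [[-0.997, -0.073, 0.001], [-0.073, 0.997, -0.0], [-0.001, -0.0, -1.0]]
force: [0.8, -0.2, -0.1]
opening: 0.311
grasp_force: 0.0
time_s: 25.8
position: [0.5186, -0.114, 0.1195]
tcp_rot: [[-0.997, -0.074, -0.004], [-0.074, 0.997, 0.002], [0.004, 0.002, -1.0]]
force: [-0.4, -0.0, -0.5]
opening: 0.009
grasp_force: 0.0
```

Fingers shut and 8 mm above where the shut lid's top face should be. Pressing down slowly.

```bash
python3 -m jog '[{"tx":0,"ty":0,"tz":0.3,"roll":0,"jaw":0},{"tx":0,"ty":0,"tz":0.2,"roll":0,"jaw":0},{"tx":0,"ty":0,"tz":0,"roll":0,"jaw":0}]'
python3 -m jog '[{"tx":0,"ty":0,"tz":0.2,"roll":0,"jaw":0},{"tx":0,"ty":0,"tz":0.2,"roll":0,"jaw":0},{"tx":0,"ty":0,"tz":0,"roll":0,"jaw":0}]'
python3 -m jog '[{"tx":0,"ty":0,"tz":0.2,"roll":0,"jaw":0},{"tx":0,"ty":0,"tz":0.1,"roll":0,"jaw":0},{"tx":0,"ty":0,"tz":0,"roll":0,"jaw":0}]'
```

```text
time_s: 26.1
position: [0.5202, -0.1144, 0.1159]
tcp_rot: [[-0.997, -0.074, -0.0], [-0.074, 0.997, 0.0], [0.0, 0.0, -1.0]]
force: [0.5, 0.4, -0.6]
opening: 0.006
grasp_force: 0.0
time_s: 26.4
position: [0.5203, -0.1144, 0.112]
tcp_rot: [[-0.997, -0.074, -0.0], [-0.074, 0.997, 0.0], [0.0, 0.0, -1.0]]
force: [0.1, 0.7, 0.7]
opening: 0.005
grasp_force: 0.0
time_s: 26.7
position: [0.5202, -0.1145, 0.1107]
tcp_rot: [[-0.997, -0.075, 0.0], [-0.075, 0.997, -0.0], [0.0, -0.0, -1.0]]
force: [-3.7, -0.4, 11.9]
opening: 0.011
grasp_force: 5.7
```

Contact comes at tip height 92 mm, which is the shut height. One firmer press, then retreat and re-measure.

```bash
python3 -m jog '[{"tx":0,"ty":0,"tz":0.2,"roll":0,"jaw":0},{"tx":0,"ty":0,"tz":0.1,"roll":0,"jaw":0},{"tx":0,"ty":0,"tz":0,"roll":0,"jaw":0}]'
python3 -m jog '[{"tx":0,"ty":0,"tz":-1.5,"roll":0,"jaw":0},{"tx":0,"ty":0,"tz":-4,"roll":0,"jaw":0},{"tx":2,"ty":4,"tz":-2,"roll":0,"jaw":0},{"tx":2,"ty":4,"tz":-2,"roll":0,"jaw":0},{"tx":1,"ty":4.5,"tz":-1,"roll":0,"jaw":0},{"tx":0,"ty":4.5,"tz":0,"roll":0,"jaw":0},{"tx":0,"ty":4.5,"tz":0,"roll":0,"jaw":0},{"tx":0,"ty":4.5,"tz":0,"roll":0,"jaw":0}]'
python3 -m jog '[{"tx":0,"ty":0,"tz":0,"roll":0,"jaw":0},{"tx":0,"ty":0,"tz":0,"roll":0,"jaw":0}]' | head -2
python3 - <<'E'
from lid import *
views=[]
for c in("top","side"):
    C=cam(c)
    for l in trace(c,"lid")[:1]: views.append((C,np.array(l["pixels"])));print(c,l["bbox"],l["p"])
    for t in ("lid_press","lid_tab","meter","tape","driver"):
        for l in landmark_of(c,t)[:1]: print(c,t,np.round(l["point"],1),round(l["p"],2),proj(C,world(lidpts([(.07,0,.044),(.116,0,.01)],0,0),.5435,-.1122,.0725)).round(1).tolist() if t=="lid_press" else "")
iou=lambda a,b:(a&b).sum()/(a|b).sum()
for th in(0,.05,.1,.15,.2): print(th,[round(max(iou(mask(C,th,sl,.5435,-.1122,.0725),m) for sl in(-.004,-.002,0,.002,.004)),3) for C,m in views])
E
```

```text
time_s: 27.0
position: [0.5199, -0.1147, 0.1097]
tcp_rot: [[-0.997, -0.075, -0.0], [-0.075, 0.997, -0.001], [0.0, -0.001, -1.0]]
force: [-7.2, 0.8, 28.0]
opening: 0.005
grasp_force: 13.6
time_s: 27.8
position: [0.4509, 0.1428, 0.2116]
tcp_rot: [[-0.997, -0.074, 0.001], [-0.074, 0.997, 0.0], [-0.001, -0.0, -1.0]]
force: [0.3, 0.5, -0.2]
opening: 0.001
grasp_force: 0.0
time_s: 28.0
position: [0.4509, 0.1419, 0.2112]
top [319.5, 188.9, 81.7, 51.1] 0.8
top lid_press [218.4 363.1] 0.62 [[218.4, 362.0], [238.0, 361.6]]
top lid_tab [235.  364.3] 0.95 
top meter [247.2 449.9] 0.66 
top tape [149.3 239.7] 0.62 
top driver [201.2 173.4] 0.57 
side [274.7, 202.5, 55.0, 82.2] 0.77
side lid_press [237.8 296.4] 0.94 [[237.8, 294.6], [248.9, 276.6]]
side lid_tab [250.9 275.7] 0.82 
side meter [355.  275.8] 0.57 
side tape [162.7 350.6] 0.96 
side driver [128.6 304.2] 0.71 
0 [np.float64(0.962), np.float64(0.92)]
0.05 [np.float64(0.947), np.float64(0.9)]
0.1 [np.float64(0.923), np.float64(0.878)]
0.15 [np.float64(0.894), np.float64(0.856)]
0.2 [np.float64(0.862), np.float64(0.819)]
```

The silhouettes fit best at angle 0, the other things are where they were, and the arm is clear. Handing in.

```bash
python3 -c "from rig import hand_in;print(hand_in())"
```

```text
the job is handed in; nothing more can be done
None
```

The capacitor is upright in the empty well, the lid is shut and pressed home with 28 N (contact at the shut height, though the catch's snap was not sensed directly), the other things are where they were, and the job was handed in at about 29 s.

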